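Load the sliding tin carriage and run it home to the cooktop

ROBOT

A 7-joint arm with a two-finger parallel gripper is mounted at the origin on the work surface. World frame = base frame: x ahead of the robot, y to its left, z up, the work surface at z = 0. Lengths are in m, angles in rad, forces in N, time in s.
With the tool pointing down it reaches from about 0.4 to 0.9 m from the base axis. Payload 5.6 kg.
Tool frame: the origin (TCP) lies at the very end of the fingers, on their centre line; the grasp point (between the pads) lies tcp_to_grasp behind it (tcp_to_grasp is the distance from the TCP to the grasp point, in m); z points along the fingers, y is the line along which they close (so a half turn about z gives the same grasp; the last joint's range is limited). The gripper opens to 92 mm and grips with 3 to 60 N. Pads are 20 mm wide; open, the fingers measure 128 mm over their backs; the gripper's body (75 mm by 189 mm) begins 69 mm behind the grasp point.
Start: joints at [1.223, 0.468, -0.012, 1.603, 0.006, 1.071, -0.056], TCP at [0.195, -0.62, 0.215] pointing down, gripper open.
Joint ranges: [-2.53, 2.53], [-0.31, 2.02], [-1.57, 1.55], [0.28, 2.44], [-1.29, 4.43], [0.15, 1.84], [-2.92, 2.92]. Speed limits (rad/s): [2.57, 2.57, 3.14, 3.14, 3.14, 3.14, 3.14].

INTERFACE

Orientations are given as a unit quaternion [x, y, z, w].
In Python, from workcell import read_state, camera, calibration, close_job, tcp_to_grasp gives the robot as it stands.
- The arm moves only by the tool servo_tool, never from a script. Its argument "plan" is a list that holds one entry, the list of rows, each a list of 4 numbers: the shift along the tool's x, y, z as a fraction of full scale, then the turn about the tool's z as a fraction of full scale. In form: [[[x, y, z, spin], ...]]. A call has 1 to 8 rows; each row is the pose to reach, as a shift and turn from the pose commanded when the call began, along the tool's axes at that moment; what a row does not reach only later rows make up. Full scale, the value 1, is 200 mm for a shift and pi/2 rad for a turn. A row lasts 1/8 s, in which the tool goes at most 62.5 mm and 10.7 degrees, less where a joint would pass 70% of its speed; a pose out of reach is approached as far as the arm can. A call with a number of a shift or a turn outside -1 to 1 is refused whole. A call with a gripper value outside its range is refused whole. "grip" is the opening, from -1 (shut) to 1 (fully open), set as the call begins (left out, the last holds). The fingers move at their own pace and stop on an object; "grip_force" is the grip in N (left out, the last holds). Time passes only in rows, so rows that repeat a pose let the fingers close. It gives the time, the measured TCP pose, the force, the opening and the grip force at its end, in the units of the state.
- read_state(): the state, without advancing time (a new reading comes with each control period).
- camera(name): name is "scene" or "top" or "wrist"; returns the picture (400x640x3 uint8, red, green, blue); there is no depth.
- calibration(name): a dict with "fx", "fy", "cx", "cy" (pixels), "dist" ([k1, k2, p1, p2, k3] as OpenCV has them; the pictures are not rectified), "R" (3x3) and "t" (3): a world point X has camera coordinates R X + t. Camera axes: x right, y down, z forward; pixel columns grow to the right and rows downward; lengths in m; the calibration is good to about 2 mm. A picture is of the moment at which its call begins: read the wrist's pose just before it. calibration takes no time and is no camera call; for the wrist camera it gives the pose at the moment of the call.
- close_job(): hands the job in; it is judged then, once.
The state is a dict: "time_s": time; "joint_pos": joint angles; "joint_vel": joint speeds; "joint_efforts": joint torques, N m; "tcp_pos": TCP position; "eef_rot": TCP orientation; "contact_force": force on the tool from outside, world axes, zero at the start; "wrist_torque": the same for the moment, N m; "grip_width": opening from 0.0 (shut) to 1.0 (fully open); "finger_force": force on a finger pad.
Only numpy, scipy, OpenCV 4.12 (cv2) and the standard library are available. Lean on these libraries where they do the work, as an engineer would, in place of code of your own. Each camera call takes 0.05 s, during which the arm holds its last target. There are 200 camera calls.

TASK

Slide the empty wooden carriage away from the cooktop until it is fully against its far stop. There, stack all the aluminium tins standing about, however many there are, squarely on its rubber pad in one straight column, long sides along the slide and the tin with the knob on top. Then slide the loaded carriage all the way back against the stop at the cooktop end, with the column still straight and centred on the pad, let go, and leave the other kitchen things where they are.

Things in the scene. Friction and masses are not known exactly. Their poses are not given: they have to be found in the camera images.
- tin_a: closed rectangular aluminium tin with a flat slip lid, 64 (x, short side) x 92 (y, long side) x 36 mm high, about 0.25 kg. Origin at the centre of its underside, z up. May be absent.
- tin_b: closed rectangular aluminium tin with a flat slip lid, 64 (x, short side) x 92 (y, long side) x 36 mm high, about 0.25 kg. Origin at the centre of its underside, z up. May be absent.
- tin_c: closed rectangular aluminium tin with a flat slip lid, 64 (x, short side) x 92 (y, long side) x 36 mm high, about 0.25 kg. Origin at the centre of its underside, z up. May be absent.
- tin_d: closed rectangular aluminium tin with a flat slip lid, 64 (x, short side) x 92 (y, long side) x 36 mm high, about 0.25 kg. Origin at the centre of its underside, z up. May be absent.
- tin_e: closed rectangular aluminium tin with a flat slip lid, 64 (x, short side) x 92 (y, long side) x 36 mm high, about 0.25 kg. Origin at the centre of its underside, z up. May be absent.
- knob_tin: closed aluminium tin, same 64 (x) x 92 (y) x 36 mm body, with a round wooden knob (24 mm wide, its top 52 mm above the underside) in the middle of its lid. Origin at the centre of its underside. Always present.
- carriage (a joint): position of the wooden carriage along the fixed steel slide, m: 0 = against the stop at the cooktop end (the robot's right, -y), 0.26 = against the stop at the far end (the robot's left, +y). It runs stiffly (2.5 N) and stays where it is left.
- pad (a point): centre of the 68 x 96 mm dark rubber pad on top of the carriage (100 x 140 mm board, top 34 mm above the table); moves with it. x across the slide, away from the robot; y along the slide, away from the cooktop (direction of growing joint value); z up. The pad's long side lies along y. The stop blocks at both ends are 50 mm high.
- handle (a point): grip point of the carriage's upright steel handle, a tab 36 mm (x) x 16 mm (y, along the slide) standing on a tongue 95 mm from the pad's centre towards the robot; the tab runs from 34 to 84 mm above the table, this point is at 66 mm. Axes as the pad. Pinch it from above across its 16 mm.
- mate_cup: mate cup, 72 mm wide, 100 mm tall; leave alone. Origin under its centre.
- canister: aluminium canister with press-button lid, 92 mm wide, 166 mm tall; leave alone. Origin under its centre.
- saucers: stack of white saucers, 124 mm wide, 40 mm tall; leave alone. Origin under its centre.
- brush: bamboo bombilla brush, 170 mm long, lying; leave alone.
Not all that is in view belongs to the job. Leave any green look-alike of the tin_b alone. What is shaped like the tin_e but red is not meant.

How it is judged:
By the outcome, as a careful person would: the job done as asked, in the order asked, and still so for the second after the job is handed in, with the robot touching nothing.
Of tin_a, tin_b, tin_c, tin_d, tin_e only 3 to 5 are there at a start; the rules pass over those that are not, and their reading is None.
At some moment in a run one of knob_tin may be knocked a few centimetres aside while the robot is not near it.
It also fails if it takes over 210 s, if anything falls off the work surface, if the arm or the gripper's body presses on something with over 40 N, if the wrist force passes 120 N, or if a joint passes its speed limit or range.

## Working session

There is one attempt and no reset: what is moved stays moved. The work goes in short steps, Python scripts to look and compute and a tool call to move; the robot and the scene stay as the last step left them, time stands still between calls to the robot, and variables do not carry over. Pictures are saved under pics/ and viewed, at most 14 in all, crops included, and the job is handed in when it is done.

Besides the shell and the picture viewer there is one more tool, called after "Call:" as a command line: name --argument value ..., lists and objects as JSON in quotes. servo_tool: Moves the arm, as the interface text tells. Its arguments: {"type":"object","properties":{"plan":{"type":"array"},"grip":{"type":"number"},"grip_force":{"type":"number"}},"required":["plan"]}

```bash
ls; mkdir -p pics
python3 - <<'E'
from workcell import *
import cv2
s=read_state(); print({k:s[k] for k in('time_s','tcp_pos','eef_rot','grip_width','contact_force')}, tcp_to_grasp)
for n in('top','scene'):
    cv2.imwrite(f'pics/{n}0.png',cv2.cvtColor(camera(n),cv2.COLOR_RGB2BGR)); c=calibration(n); print(n,c)
E
```

```text
pics
{'time_s': 0.0, 'tcp_pos': array([ 0.1948531 , -0.61949984,  0.21364398]), 'eef_rot': array([ 9.88413812e-01,  1.51780708e-01, -1.74320132e-04, -8.50119337e-04]), 'grip_width': 1.0016506947588593, 'contact_force': array([0.65127254, 0.35508353, 0.86672159])} 0.0187
top {'fx': 517.999553714353, 'fy': 517.999553714353, 'cx': 308.54305518885553, 'cy': 202.20905864363658, 'dist': array([-0.1668634,  0.       ,  0.       ,  0.       ,  0.       ]), 'R': array([[ 3.93513991e-02, -9.99225037e-01, -8.90477198e-04],
       [-9.77347876e-01, -3.83043433e-02, -2.08143955e-01],
       [ 2.07948542e-01,  9.06106182e-03, -9.78097797e-01]]), 't': array([-0.02959106,  0.46113354,  1.79959286])}
scene {'fx': 502.48266226608735, 'fy': 502.48266226608735, 'cx': 322.90568278380107, 'cy': 207.3156639767904, 'dist': array([-0.01142919,  0.        ,  0.        ,  0.        ,  0.        ]), 'R': array([[ 0.84760385,  0.53048905, -0.0122099 ],
       [ 0.34692004, -0.57141909, -0.74372489],
       [-0.40151488,  0.62614822, -0.6683743 ]]), 't': array([-0.36869272, -0.11105046,  1.6649905 ])}
```

View pics/top0.png

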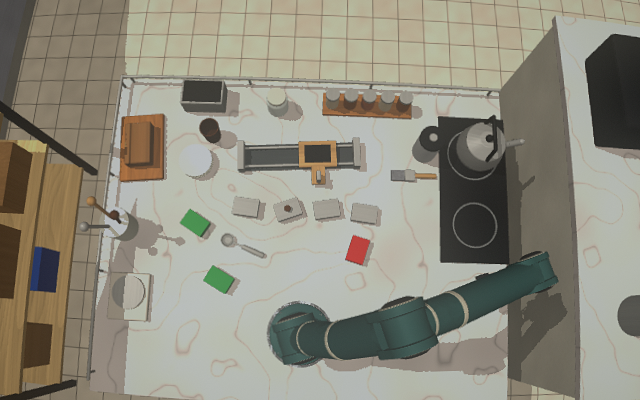

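View pics/scene0.png

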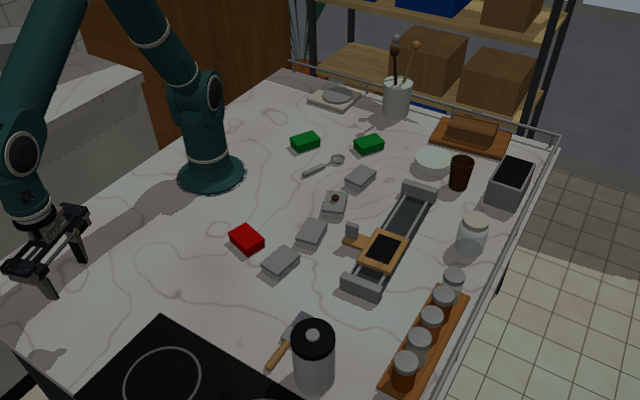

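The top picture shows three plain tins at (247,207), (328,209) and (365,213), and the knob tin at (289,209). The carriage pad is at (317,153), its handle at (319,178), and the slide runs from 241 to 357. The scene view agrees: four aluminium tins, plus green and red decoys.

```bash
cat > h.py <<'E'
from workcell import *
import cv2, numpy as np
from scipy.spatial.transform import Rotation as Ro
def pix2w(c,uv,z):
    K=np.array([[c['fx'],0,c['cx']],[0,c['fy'],c['cy']],[0,0,1]])
    p=cv2.undistortPoints(np.array(uv,float).reshape(-1,1,2),K,c['dist']).reshape(-1,2)
    d=np.c_[p,np.ones(len(p))]@c['R']; o=-c['R'].T@c['t']
    return o+d*((z-o[2])/d[:,2])[:,None]
def w2pix(c,X):
    K=np.array([[c['fx'],0,c['cx']],[0,c['fy'],c['cy']],[0,0,1]])
    return cv2.projectPoints(np.array(X,float).reshape(-1,1,3),cv2.Rodrigues(c['R'])[0],c['t'],K,c['dist'])[0].reshape(-1,2)
def st():
    s=read_state(); R=Ro.from_quat(s['eef_rot']).as_matrix()
    print('t %.2f'%s['time_s'],'tcp',s['tcp_pos'].round(4),'yawY %.2f'%np.degrees(np.arctan2(R[1,1],R[0,1])),'z',R[:,2].round(4),'grip %.3f'%s['grip_width'],'F',s['contact_force'].round(1),'ff',s['finger_force']); return s,R
def go(target,yaw=None):
    """print the shift/turn fractions to TCP target; yaw = wanted angle of tool y in world, deg (mod 180)"""
    s,R=st(); d=R.T@(np.array(target)-s['tcp_pos'])/0.2
    o=0
    if yaw is not None:
        cur=np.degrees(np.arctan2(R[1,1],R[0,1])); o=-((yaw-cur+90)%180-90)/90
    print('move',d.round(4),'spin',round(o,4),'j7 %.2f'%s['joint_pos'][6])
def shot(n,name):
    c=calibration(n); im=cv2.cvtColor(camera(n),cv2.COLOR_RGB2BGR); cv2.imwrite('pics/'+name,im); np.save('pics/'+name+'.npy',c,allow_pickle=True); return c,im
def crop(im,u,v,w,h,k,name):
    cv2.imwrite('pics/'+name,cv2.resize(im[v:v+h,u:u+w],None,fx=k,fy=k,interpolation=cv2.INTER_CUBIC))
E
python3 - <<'E'
from h import *
c=calibration('top')
for n,uv,z in[('t1',(247,206),.036),('knob',(289,209),.052),('t3',(328,208),.036),('t4',(365,212),.036),('pad',(317,153),.034),('handle',(319,173),.084),('stopL',(241,153),.05),('stopR',(357,150),.05),('canister',(430,137),.166)]:
    print(n,pix2w(c,[uv],z).round(3))
c=calibration('wrist'); s,R=st(); print(c['fx'],c['fy'],c['cx'],c['cy'],c['dist']); print((c['R']@R).round(3), (R.T@(-c['R'].T@c['t']-s['tcp_pos'])).round(4))
go((.52,0.0,.40),90)
E
```

```text
t1 [[0.442 0.209 0.036]]
knob [[0.434 0.057 0.052]]
t3 [[ 0.446 -0.082  0.036]]
t4 [[ 0.437 -0.215  0.036]]
pad [[ 0.651 -0.035  0.034]]
handle [[ 0.562 -0.045  0.084]]
stopL [[0.636 0.242 0.05 ]]
stopR [[ 0.663 -0.181  0.05 ]]
canister [[ 0.685 -0.425  0.166]]
t 0.10 tcp [ 0.1948 -0.6196  0.2137] yawY -72.54 z [-6.0e-04  1.5e-03 -1.0e+00] grip 1.002 F [-0.9  0.9  0.5] ff 0.0
359.13953897979513 359.13953897979513 315.16118711308803 195.0882400470333 [0.0216825 0.        0.        0.        0.       ]
[[ 0.     1.     0.001]
 [-0.963  0.    -0.269]
 [-0.269 -0.001  0.963]] [ 0.0747 -0.0009 -0.17  ]
t 0.10 tcp [ 0.1948 -0.6196  0.2137] yawY -72.54 z [-6.0e-04  1.5e-03 -1.0e+00] grip 1.002 F [-0.9  0.9  0.5] ff 0.0
move [ 2.4801 -2.4688 -0.9277] spin 0.194 j7 -0.06
```

Call:
servo_tool --plan '[[[0.25,-0.25,-0.3,0.05],[0.5,-0.5,-0.6,0.1],[0.75,-0.75,-0.9,0.194],[1,-1,-0.93,0.194],[1,-1,-0.93,0.194]]]'

```text
time_s: 0.72
tcp_pos: [0.3141, -0.3908, 0.3891]
eef_rot: [1.0, -0.0, -0.0, 0.0]
contact_force: [0.7, -0.1, -0.8]
grip_width: 0.992
finger_force: 0.0
```

```bash
python3 -c "
from h import *
go((.50,0.0,.40),90)"
```

```text
t 0.72 tcp [ 0.3141 -0.3908  0.3891] yawY -90.01 z [-1.e-04 -1.e-04 -1.e+00] grip 0.992 F [ 0.7 -0.1 -0.8] ff 0.0
move [ 0.9292 -1.9543 -0.0546] spin -0.0001 j7 -0.75
```

Call:
servo_tool --plan '[[[0.25,-0.25,-0.05,0],[0.5,-0.5,-0.05,0],[0.7,-0.75,-0.05,0],[0.8,-1,-0.05,0],[0.85,-1,-0.05,0]]]'

```text
time_s: 1.35
tcp_pos: [0.4851, -0.1878, 0.3984]
eef_rot: [1.0, 0.004, 0.0, -0.001]
contact_force: [-0.9, -0.1, -0.0]
grip_width: 0.999
finger_force: 0.0
```

Call:
servo_tool --plan '[[[0,-0.25,0,0],[0,-0.5,0,0],[0,-0.75,0,0],[0,-0.9,0,0],[0,-0.9,0,0],[0,-0.9,0,0]]]'

```text
time_s: 2.1
tcp_pos: [0.4836, -0.0147, 0.3981]
eef_rot: [1.0, -0.001, -0.0, 0.0]
contact_force: [-0.4, 0.4, 0.7]
grip_width: 1.003
finger_force: 0.0
```

```bash
python3 -c "
from h import *
st(); shot('wrist','w1.png')"
```

```text
t 2.10 tcp [ 0.4836 -0.0147  0.3981] yawY -90.14 z [-5.e-04 -7.e-04 -1.e+00] grip 1.003 F [-0.4  0.4  0.7] ff 0.0
```

View pics/w1.png

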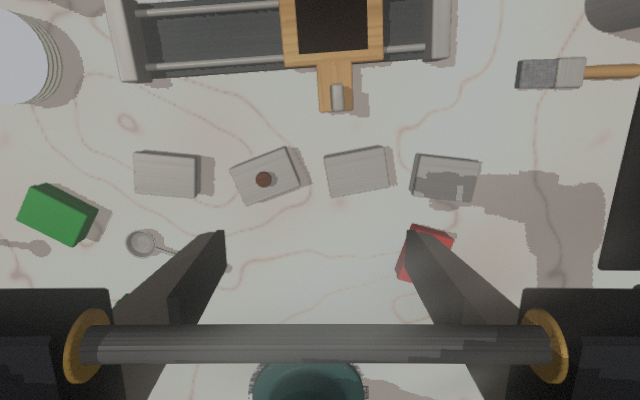

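The wrist view shows the four tins in a row at (167,174), (266,177), (357,171) and (446,178). The handle is at (337,97) and the slide is above them. I'll enlarge for the corners.

```bash
python3 -c "
from h import *
im=cv2.imread('pics/w1.png')
a=cv2.convertScaleAbs(im,alpha=1.25,beta=-40)
crop(a,100,0,390,215,2,'w1c.png')"
```

```text
(no output)
```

View pics/w1c.png

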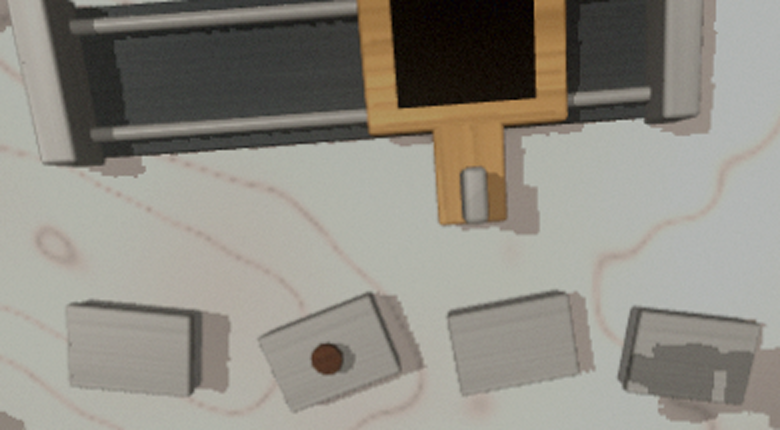

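```bash
cat > fit.py <<'E'
from h import *
def fitrect(c,P,z,L=.092,W=.064):
    X=pix2w(c,P,z)[:,:2]; m=X.mean(0)
    a,b,cc,d=X  # TL TR BR BL
    long=(b-a+cc-d)/2; sh=(a-d+b-cc)/2
    print('ctr',m.round(4),'long ang %.1f'%(np.degrees(np.arctan2(long[1],long[0]))%180),'short ang+90 %.1f'%((np.degrees(np.arctan2(sh[1],sh[0]))+90)%180),'len',np.linalg.norm(b-a).round(4),np.linalg.norm(cc-d).round(4),'wid',np.linalg.norm(a-d).round(4),np.linalg.norm(b-cc).round(4))
E
python3 - <<'E'
from fit import *
c=np.load('pics/w1.png.npy',allow_pickle=True).item()
f=lambda P:np.array(P)/2-.25+np.array([100,0])
fitrect(c,f([(68,306),(193,312),(189,396),(70,388)]),.036)
fitrect(c,f([(262,341),(369,299),(396,372),(295,411)]),.036)
print('knob',pix2w(c,f([(327,359)]),.052))
fitrect(c,f([(449,315),(566,296),(577,373),(463,395)]),.036)
fitrect(c,f([(637,311),(758,325),(745,404),(626,389)]),.036)
print('handle',pix2w(c,f([(475,195),(462,168),(485,167),(488,221),(465,222)]),.084).round(4))
print('pad near edge',pix2w(c,f([(398,107),(535,97)]),.034).round(4))
print('board near edge',pix2w(c,f([(370,135),(564,120)]),.034).round(4))
print('stop near corners',pix2w(c,f([(43,163),(73,162),(664,119),(697,117)]),.05).round(4))
print('stop inner edge L',pix2w(c,f([(73,162),(43,0)]),.05).round(4))
E
```

```text
ctr [0.4407 0.2128] long ang 86.5 short ang+90 82.7 len 0.0917 0.09 wid 0.0634 0.0657
ctr [0.4364 0.0622] long ang 111.3 short ang+90 110.3 len 0.0873 0.0846 wid 0.0595 0.0591
knob [[0.43809091 0.06244792 0.052     ]]
ctr [ 0.4446 -0.0766] long ang 100.2 short ang+90 100.5 len 0.0877 0.0885 wid 0.0632 0.0599
ctr [ 0.4345 -0.2114] long ang 82.8 short ang+90 87.0 len 0.0914 0.0929 wid 0.0604 0.0616
handle [[ 0.5545 -0.043   0.084 ]
 [ 0.5712 -0.0344  0.084 ]
 [ 0.5718 -0.0491  0.084 ]
 [ 0.5381 -0.0517  0.084 ]
 [ 0.5375 -0.0367  0.084 ]]
pad near edge [[ 0.6129  0.0083  0.034 ]
 [ 0.619  -0.0864  0.034 ]]
board near edge [[ 0.5947  0.0282  0.034 ]
 [ 0.6041 -0.1071  0.034 ]]
stop near corners [[ 0.5752  0.2504  0.05  ]
 [ 0.5759  0.23    0.05  ]
 [ 0.6029 -0.1716  0.05  ]
 [ 0.604  -0.1936  0.05  ]]
stop inner edge L [[0.5759 0.23   0.05  ]
 [0.6746 0.2348 0.05  ]]
```

Call:
servo_tool --plan '[[[0.2,0.08,0.25,-0.04],[0.35,0.14,0.5,-0.044],[0.355,0.14,0.75,-0.044],[0.355,0.14,1,-0.044],[0.355,0.14,1,-0.044],[0.355,0.14,1,-0.044]]]'

```text
time_s: 2.9
tcp_pos: [0.5558, -0.0416, 0.2]
eef_rot: [0.999, 0.034, 0.001, 0.0]
contact_force: [0.3, 0.5, 1.3]
grip_width: 1.003
finger_force: 0.0
```

```bash
python3 -c "
from h import *
go((.5545,-.043,.0473),93.85)"
```

```text
t 2.90 tcp [ 0.5558 -0.0416  0.2   ] yawY -86.12 z [ 2.3e-03 -3.0e-04 -1.0e+00] grip 1.003 F [0.3 0.5 1.3] ff 0.0
move [-0.0087  0.0062  0.7637] spin 0.0003 j7 -1.65
```

Call:
servo_tool --plan '[[[-0.004,0.004,0.25,0],[-0.006,0.006,0.5,0],[-0.006,0.006,0.7,0],[-0.006,0.006,0.764,0],[-0.006,0.006,0.764,0],[-0.006,0.006,0.764,0]]]'

```text
time_s: 3.65
tcp_pos: [0.5554, -0.0421, 0.0478]
eef_rot: [0.999, 0.034, 0.002, 0.0]
contact_force: [-1.3, -0.8, 0.5]
grip_width: 0.998
finger_force: 0.0
```

Call:
servo_tool --plan '[[[0,0,0,0],[0,0,0,0],[0,0,0,0],[0,0,0,0],[0,0,0,0],[0,0,0,0]]]' --grip -1 --grip_force 25

```text
time_s: 4.4
tcp_pos: [0.5534, -0.042, 0.0455]
eef_rot: [0.999, 0.035, -0.0, -0.0]
contact_force: [-0.6, 1.1, 0.1]
grip_width: 0.367
finger_force: 0.0
```

```bash
python3 -c "
from h import *
s,R=st(); h=s['tcp_pos']
go(h+np.array([-.067,.9978,0])*.2,93.85)"
```

```text
t 4.40 tcp [ 0.5534 -0.042   0.0455] yawY -86.04 z [-2.e-04  0.e+00 -1.e+00] grip 0.367 F [-0.6  1.1  0.1] ff 0.0
t 4.40 tcp [ 0.5534 -0.042   0.0455] yawY -86.04 z [-2.e-04  0.e+00 -1.e+00] grip 0.367 F [-0.6  1.1  0.1] ff 0.0
move [ 0.0021 -1.      0.    ] spin 0.0012 j7 -1.75
```

Call:
servo_tool --plan '[[[0,0,0,0],[0,0,0,0],[0,0,0,0],[0,0,0,0]]]'

```text
time_s: 4.9
tcp_pos: [0.5535, -0.0425, 0.0455]
eef_rot: [0.999, 0.034, -0.0, 0.0]
contact_force: [0.1, -2.6, -0.6]
grip_width: 0.169
finger_force: 25.0
```

Call:
servo_tool --plan '[[[0,-0.1,0,0],[0,-0.25,0,0],[0,-0.4,0,0],[0,-0.55,0,0],[0,-0.7,0,0],[0,-0.82,0,0],[0,-0.9,0,0],[0,-0.93,0,0]]]'

```text
time_s: 5.9
tcp_pos: [0.5407, 0.1442, 0.0455]
eef_rot: [0.999, 0.035, 0.0, 0.0]
contact_force: [1.8, -4.0, -0.2]
grip_width: 0.174
finger_force: 25.0
```

Call:
servo_tool --plan '[[[0,-0.02,0,0],[0,-0.04,0,0],[0,-0.06,0,0],[0,-0.06,0,0]]]'

```text
time_s: 6.4
tcp_pos: [0.54, 0.1546, 0.0455]
eef_rot: [0.999, 0.034, -0.0, 0.001]
contact_force: [1.5, -4.3, -0.6]
grip_width: 0.171
finger_force: 25.0
```

```bash
python3 -c "
from h import *
s,R=st()"
```

```text
t 6.40 tcp [0.54   0.1546 0.0455] yawY -86.09 z [-1.0e-04 -1.1e-03 -1.0e+00] grip 0.171 F [ 1.5 -4.3 -0.6] ff 25.000489354133606
```

Call:
servo_tool --plan '[[[0,-0.01,0,0],[0,-0.02,0,0],[0,-0.03,0,0],[0,-0.03,0,0]]]'

```text
time_s: 6.9
tcp_pos: [0.5399, 0.1546, 0.0454]
eef_rot: [0.999, 0.032, -0.001, 0.004]
contact_force: [1.5, -16.6, 4.4]
grip_width: 0.174
finger_force: 25.1
```

Call:
servo_tool --plan '[[[0,0.03,0,0],[0,0.03,0,0]]]'

```text
time_s: 7.15
tcp_pos: [0.54, 0.1546, 0.0455]
eef_rot: [0.999, 0.034, -0.0, 0.0]
contact_force: [2.5, -5.0, -2.3]
grip_width: 0.173
finger_force: 25.0
```

Call:
servo_tool --plan '[[[0,0,0,0],[0,0,0,0],[0,0,0,0],[0,0,-0.1,0],[0,0,-0.4,0],[0,0,-0.7,0],[0,0,-1,0],[0,0,-1,0]]]' --grip 1

```text
time_s: 8.15
tcp_pos: [0.5426, 0.1571, 0.2523]
eef_rot: [0.999, 0.035, 0.006, -0.001]
contact_force: [-0.3, 0.6, -0.0]
grip_width: 0.994
finger_force: 0.0
```

```bash
python3 -c "
from h import *
s,R=st(); go((.50,.11,.36),90)"
```

```text
t 8.15 tcp [0.5426 0.1571 0.2523] yawY -86.02 z [ 0.0114  0.0028 -0.9999] grip 0.994 F [-0.3  0.6 -0. ] ff 0.0
t 8.15 tcp [0.5426 0.1571 0.2523] yawY -86.02 z [ 0.0114  0.0028 -0.9999] grip 0.994 F [-0.3  0.6 -0. ] ff 0.0
move [-0.2224  0.2193 -0.5413] spin 0.0442 j7 -1.98
```

Call:
servo_tool --plan '[[[-0.03,0.1,-0.25,0.02],[-0.06,0.25,-0.5,0.044],[-0.06,0.285,-0.74,0.044],[-0.06,0.285,-0.74,0.044],[-0.06,0.285,-0.74,0.044]]]'

```text
time_s: 8.78
tcp_pos: [0.531, 0.098, 0.3926]
eef_rot: [1.0, 0.0, -0.001, 0.0]
contact_force: [0.4, -0.5, -0.7]
grip_width: 1.001
finger_force: 0.0
```

```bash
python3 -c "
from h import *
st(); c,im=shot('wrist','w2.png')
a=cv2.convertScaleAbs(im,alpha=1.25,beta=-40)
cv2.imwrite('pics/w2b.png',cv2.resize(a[0:260,100:500],None,fx=2,fy=2,interpolation=cv2.INTER_CUBIC))"
```

```text
t 8.78 tcp [0.531  0.098  0.3926] yawY -89.97 z [-1.6e-03 -3.0e-04 -1.0e+00] grip 1.001 F [ 0.4 -0.5 -0.7] ff 0.0
```

View pics/w2b.png

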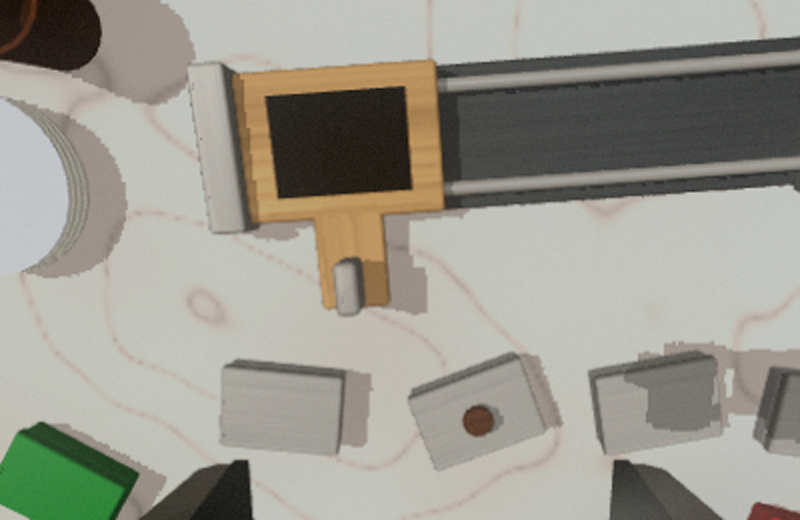

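Run:
```python
from fit import *
c=np.load('pics/w2.png.npy',allow_pickle=True).item()
f=lambda P:np.array(P)/2-.25+np.array([100,0])
fitrect(c,f([(265,97),(405,86),(412,188),(277,198)]),.034)
fitrect(c,f([(222,366),(344,373),(337,455),(221,445)]),.036)
fitrect(c,f([(412,398),(520,359),(547,430),(438,469)]),.036)
print('knob',pix2w(c,f([(479,420)]),.052))
fitrect(c,f([(591,374),(714,359),(721,432),(604,455)]),.036)
print('board right edge',pix2w(c,f([(436,61),(443,209)]),.034).round(4))
print('handle',pix2w(c,f([(346,265)]),.084))
st()
```

```text
ctr [0.6357 0.1621] long ang 94.2 short ang+90 93.7 len 0.0959 0.096 wid 0.0665 0.0667
ctr [0.4419 0.2134] long ang 85.7 short ang+90 84.1 len 0.0917 0.0901 wid 0.0634 0.0665
ctr [0.4385 0.0616] long ang 110.8 short ang+90 110.5 len 0.087 0.0902 wid 0.0614 0.0607
knob [[0.43942713 0.06267559 0.052     ]]
ctr [ 0.4459 -0.0744] long ang 99.7 short ang+90 101.8 len 0.092 0.0907 wid 0.0667 0.0589
board right edge [[0.688  0.0953 0.034 ]
 [0.5916 0.0901 0.034 ]]
handle [[0.55714885 0.15462511 0.084     ]]
t 8.82 tcp [0.5308 0.098  0.392 ] yawY -89.96 z [-2.8e-03 -4.0e-04 -1.0e+00] grip 1.003 F [-0.   0.  -0.6] ff 0.0
```

Call:
servo_tool --plan '[[[-0.1,-0.12,0.1,-0.118],[-0.2,-0.25,0.25,-0.236],[-0.3,-0.4,0.4,-0.354],[-0.4,-0.5,0.55,-0.472],[-0.447,-0.575,0.7,-0.59],[-0.447,-0.575,0.85,-0.708],[-0.447,-0.575,0.95,-0.826],[-0.447,-0.575,0.95,-0.944]]]'

```text
time_s: 9.82
tcp_pos: [0.4398, 0.2123, 0.2003]
eef_rot: [0.735, 0.678, -0.003, -0.002]
contact_force: [-0.1, -0.2, 0.4]
grip_width: 1.001
finger_force: 0.0
```

```bash
python3 -c "
from h import *
go((.4415,.213,.06),-5)"
```

```text
t 9.82 tcp [0.4398 0.2123 0.2003] yawY -4.59 z [-0.0066 -0.0018 -1.    ] grip 1.001 F [-0.1 -0.2  0.4] ff 0.0
move [0.0061 0.0129 0.7016] spin 0.0045 j7 -0.81
```

Call:
servo_tool --plan '[[[0,0,0.25,0],[0,0,0.5,0],[0,0,0.7,0],[0,0,0.75,0],[0,0,0.75,0]]]'

```text
time_s: 10.45
tcp_pos: [0.4416, 0.2132, 0.0532]
eef_rot: [0.737, 0.676, -0.001, -0.001]
contact_force: [0.2, -0.1, 1.1]
grip_width: 1.0
finger_force: 0.0
```

```bash
python3 -c "
from h import *
go((.4415,.213,.010),-5)"
```

```text
t 10.45 tcp [0.4416 0.2132 0.0532] yawY -4.99 z [-1.8e-03 -2.0e-04 -1.0e+00] grip 1.000 F [ 0.2 -0.1  1.1] ff 0.0
move [-7.000e-04 -1.000e-04  2.158e-01] spin 0.0001 j7 -1.01
```

Call:
servo_tool --plan '[[[0,0,0.15,0],[0,0,0.21,0],[0,0,0.215,0],[0,0,0.215,0]]]'

```text
time_s: 10.95
tcp_pos: [0.443, 0.2133, 0.0115]
eef_rot: [0.737, 0.675, 0.001, 0.0]
contact_force: [-0.2, 0.3, -0.3]
grip_width: 0.997
finger_force: 0.0
```

Call:
servo_tool --plan '[[[0,0,0,0],[0,0,0,0],[0,0,0,0],[0,0,0,0],[0,0,0,0],[0,0,0,0]]]' --grip -1 --grip_force 25

```text
time_s: 11.7
tcp_pos: [0.4424, 0.2128, 0.0107]
eef_rot: [0.738, 0.675, -0.0, 0.0]
contact_force: [0.0, -0.4, 5.0]
grip_width: 0.694
finger_force: 25.0
```

Call:
servo_tool --plan '[[[0,0,-0.05,0],[0,0,-0.15,0],[0,0,-0.35,0],[0,0,-0.55,0],[0,0,-0.6,0],[0,0,-0.6,0]]]'

```text
time_s: 12.45
tcp_pos: [0.4424, 0.2124, 0.1304]
eef_rot: [0.738, 0.675, 0.0, 0.0]
contact_force: [-0.1, 0.4, -1.6]
grip_width: 0.696
finger_force: 25.0
```

```bash
python3 -c "
from h import *
go((.6355,.1615,.13),3.85)"
```

```text
t 12.45 tcp [0.4424 0.2124 0.1304] yawY -5.07 z [ 5.e-04 -3.e-04 -1.e+00] grip 0.696 F [-0.1  0.4 -1.6] ff 24.97231274843216
move [-0.1685  0.9841  0.0028] spin -0.0991 j7 -0.91
```

Call:
servo_tool --plan '[[[-0.01,0.06,0,-0.02],[-0.04,0.22,0,-0.05],[-0.08,0.45,0,-0.08],[-0.12,0.7,0,-0.099],[-0.15,0.88,0,-0.099],[-0.168,0.97,0,-0.099],[-0.168,0.984,0,-0.099],[-0.168,0.984,0,-0.099]]]'

```text
time_s: 13.45
tcp_pos: [0.6339, 0.1625, 0.129]
eef_rot: [0.682, 0.731, -0.001, -0.001]
contact_force: [0.1, 0.3, -2.0]
grip_width: 0.693
finger_force: 25.0
```

```bash
python3 -c "
from h import *
go((.6355,.1615,.050),3.85)"
```

```text
t 13.45 tcp [0.6339 0.1625 0.129 ] yawY 3.93 z [-2.9e-03 -3.0e-04 -1.0e+00] grip 0.693 F [ 0.1  0.3 -2. ] ff 24.972403049468994
move [-0.0055  0.0086  0.3948] spin 0.0009 j7 -0.56
```

Call:
servo_tool --plan '[[[-0.002,0.002,0.1,0],[-0.003,0.003,0.25,0],[-0.003,0.003,0.36,0],[-0.003,0.003,0.38,0],[-0.003,0.003,0.38,0]]]'

```text
time_s: 14.08
tcp_pos: [0.6361, 0.1619, 0.0546]
eef_rot: [0.683, 0.731, 0.0, -0.0]
contact_force: [0.8, 0.3, -1.4]
grip_width: 0.697
finger_force: 25.0
```

```bash
python3 -c "
from h import *
go((.6355,.1615,.0447),3.85)"
```

```text
t 14.07 tcp [0.6361 0.1619 0.0546] yawY 3.89 z [ 1.e-04  3.e-04 -1.e+00] grip 0.697 F [ 0.8  0.3 -1.4] ff 24.9723619222641
move [-0.0018 -0.0033  0.0495] spin 0.0004 j7 -0.61
```

Lower in small steps to contact.

Call:
servo_tool --plan '[[[-0.001,-0.002,0.02,0],[-0.001,-0.002,0.035,0],[-0.001,-0.002,0.045,0],[-0.001,-0.002,0.045,0]]]'

```text
time_s: 14.58
tcp_pos: [0.6357, 0.1612, 0.0455]
eef_rot: [0.683, 0.731, -0.0, -0.0]
contact_force: [-0.4, 0.5, -1.6]
grip_width: 0.696
finger_force: 25.0
```

Call:
servo_tool --plan '[[[0,0,0.005,0],[0,0,0.008,0],[0,0,0.008,0]]]'

```text
time_s: 14.95
tcp_pos: [0.6359, 0.1614, 0.0448]
eef_rot: [0.683, 0.731, 0.0, 0.0]
contact_force: [-2.7, -0.9, 5.8]
grip_width: 0.698
finger_force: 25.0
```

```bash
python3 -c "
from h import *
go((.6355,.1615,.0447),3.85)"
```

```text
t 14.95 tcp [0.6359 0.1614 0.0448] yawY 3.86 z [ 4.e-04 -3.e-04 -1.e+00] grip 0.698 F [-2.7 -0.9  5.8] ff 24.97353583574295
move [ 0.0007 -0.0018  0.0006] spin 0.0002 j7 -0.61
```

Call:
servo_tool --plan '[[[0,0,0,0],[0,0,0,0],[0,0,0,0],[0,0,0,0],[0,0,-0.1,0],[0,0,-0.35,0],[0,0,-0.6,0],[0,0,-0.75,0]]]' --grip 1

```text
time_s: 15.95
tcp_pos: [0.6368, 0.1621, 0.1986]
eef_rot: [0.683, 0.731, 0.002, 0.001]
contact_force: [-0.2, 0.3, -0.4]
grip_width: 0.998
finger_force: 0.0
```

```bash
python3 -c "
from h import *
st(); c,im=shot('wrist','w3.png')
cv2.imwrite('pics/w3b.png',cv2.resize(im[0:270,160:480],None,fx=2.2,fy=2.2,interpolation=cv2.INTER_CUBIC))"
```

```text
t 15.95 tcp [0.6368 0.1621 0.1986] yawY 3.89 z [ 0.0046  0.0013 -1.    ] grip 0.998 F [-0.2  0.3 -0.4] ff 0.0
```

View pics/w3b.png

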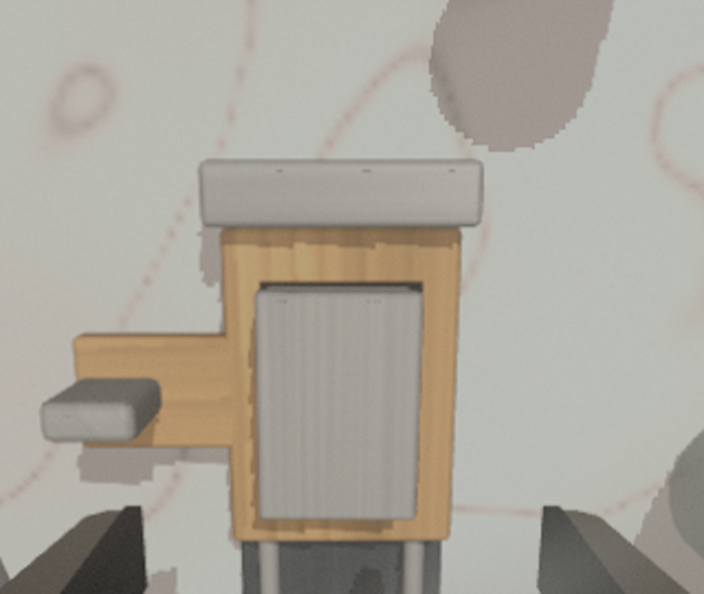

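Run:
```python
from fit import *
c=np.load('pics/w3.png.npy',allow_pickle=True).item()
f=lambda P:(np.array(P)+.5)/2.2-.5+np.array([160,0])
th=np.radians(3.85); ex=np.array([np.cos(th),np.sin(th)]); ey=np.array([-np.sin(th),np.cos(th)])
o=np.array([.6355,.1615])
def show(n,P,z):
    X=pix2w(c,f(P),z)[:,:2]-o; print(n,(np.c_[X@ex,X@ey]*1000).round(1).tolist())
show('lid',[(256,290),(421,290),(416,520),(259,520)],.070)
show('padfar',[(261,283),(423,283)],.034)
show('board',[(222,229),(461,229),(450,540),(235,540)],.034)
go((.445,-.0755,.20),10.4)
```

```text
lid [[-31.6, 48.1], [30.1, 48.1], [30.6, -44.0], [-32.9, -43.9]]
padfar [[-33.1, 47.6], [34.5, 47.6]]
board [[-48.5, 69.3], [49.5, 69.4], [50.1, -68.3], [-48.1, -68.2]]
t 16.00 tcp [0.6384 0.1629 0.2021] yawY 3.88 z [ 0.0096  0.0026 -1.    ] grip 0.996 F [0.7 0.9 1.6] ff 0.0
move [-1.1238 -1.0454 -0.0017] spin -0.0725 j7 -0.52
```

Call:
servo_tool --plan '[[[-0.2,-0.18,0,-0.02],[-0.45,-0.4,0,-0.05],[-0.7,-0.65,0,-0.072],[-0.95,-0.9,0,-0.072],[-1,-1,0,-0.072]]]'

```text
time_s: 16.62
tcp_pos: [0.448, -0.0541, 0.1945]
eef_rot: [0.641, 0.767, -0.001, 0.001]
contact_force: [-0.4, -0.5, -0.5]
grip_width: 1.001
finger_force: 0.0
```

```bash
python3 -c "
from h import *
go((.4453,-.0755,.055),10.4)"
```

```text
t 16.62 tcp [ 0.448  -0.0541  0.1945] yawY 10.21 z [ 4.0e-04 -1.7e-03 -1.0e+00] grip 1.001 F [-0.4 -0.5 -0.5] ff 0.0
move [-0.1019 -0.0324  0.6978] spin -0.0022 j7 0.03
```

Call:
servo_tool --plan '[[[-0.08,-0.025,0.1,0],[-0.102,-0.025,0.35,0],[-0.102,-0.025,0.6,0],[-0.102,-0.025,0.698,0],[-0.102,-0.025,0.698,0],[-0.102,-0.025,0.698,0]]]'

```text
time_s: 17.38
tcp_pos: [0.4495, -0.0726, 0.0556]
eef_rot: [0.64, 0.768, 0.0, 0.001]
contact_force: [0.1, 0.1, -0.1]
grip_width: 0.999
finger_force: 0.0
```

```bash
python3 -c "
from h import *
go((.4453,-.0755,.0105),10.4)"
```

```text
t 17.38 tcp [ 0.4495 -0.0726  0.0556] yawY 10.37 z [ 2.1e-03 -5.0e-04 -1.0e+00] grip 0.999 F [ 0.1  0.1 -0.1] ff 0.0
move [-0.0102 -0.0235  0.2254] spin -0.0004 j7 -0.15
```

Call:
servo_tool --plan '[[[-0.01,-0.022,0.05,0],[-0.01,-0.022,0.15,0],[-0.01,-0.022,0.22,0],[-0.01,-0.022,0.225,0],[-0.01,-0.022,0.225,0]]]'

```text
time_s: 18.0
tcp_pos: [0.4447, -0.0753, 0.0096]
eef_rot: [0.64, 0.768, 0.0, 0.0]
contact_force: [0.4, -0.0, 0.0]
grip_width: 0.998
finger_force: 0.0
```

```bash
python3 -c "
from h import *
go((.4453,-.0755,.0105),10.4)"
```

```text
t 18.00 tcp [ 0.4447 -0.0753  0.0096] yawY 10.36 z [ 3.e-04 -0.e+00 -1.e+00] grip 0.998 F [ 0.4 -0.   0. ] ff 0.0
move [-0.0013  0.003  -0.0046] spin -0.0004 j7 -0.22
```

Call:
servo_tool --plan '[[[0,0,0,0],[0,0,0,0],[0,0,0,0],[0,0,0,0],[0,0,0,0],[0,0,0,0]]]' --grip -1

```text
time_s: 18.75
tcp_pos: [0.4448, -0.0755, 0.0096]
eef_rot: [0.64, 0.768, 0.0, 0.0]
contact_force: [0.5, -0.0, 4.0]
grip_width: 0.693
finger_force: 25.0
```

Call:
servo_tool --plan '[[[0,0,-0.05,0],[0,0,-0.15,0],[0,0,-0.35,0],[0,0,-0.6,0],[0,0,-0.75,0],[0,0,-0.8,0],[0,0,-0.8,0]]]'

```text
time_s: 19.62
tcp_pos: [0.444, -0.0757, 0.1691]
eef_rot: [0.641, 0.768, -0.0, -0.0]
contact_force: [-0.4, -0.9, -3.4]
grip_width: 0.696
finger_force: 25.0
```

```bash
python3 -c "
from h import *
go((.6358,.1612,.16),3.87)"
```

```text
t 19.62 tcp [ 0.444  -0.0757  0.1691] yawY 10.33 z [-4.e-04 -5.e-04 -1.e+00] grip 0.696 F [-0.4 -0.9 -3.4] ff 24.98282879590988
move [0.9934 1.1561 0.0446] spin 0.0717 j7 0.04
```

Call:
servo_tool --plan '[[[0.05,0.06,0,0.01],[0.2,0.22,0,0.03],[0.4,0.45,0,0.05],[0.6,0.68,0,0.0717],[0.78,0.86,0,0.0717],[0.9,0.97,0,0.0717],[0.96,1,0,0.0717],[0.985,1,0,0.0717]]]'

```text
time_s: 20.62
tcp_pos: [0.6045, 0.1544, 0.1676]
eef_rot: [0.682, 0.731, -0.001, -0.001]
contact_force: [-0.1, 0.2, -3.3]
grip_width: 0.693
finger_force: 25.0
```

```bash
python3 -c "
from h import *
go((.6358,.1612,.10),3.87)"
```

```text
t 20.62 tcp [0.6045 0.1544 0.1676] yawY 3.95 z [-3.2e-03 -9.0e-04 -1.0e+00] grip 0.693 F [-0.1  0.2 -3.3] ff 24.982799291610718
move [0.0236 0.1593 0.3374] spin 0.0009 j7 -0.56
```

Call:
servo_tool --plan '[[[0.005,0.05,0,0.001],[0.012,0.12,0,0.001],[0.015,0.153,0,0.001],[0.015,0.153,0.06,0.001],[0.015,0.153,0.18,0.001],[0.015,0.153,0.28,0.001],[0.015,0.153,0.32,0.001],[0.015,0.153,0.32,0.001]]]'

```text
time_s: 21.62
tcp_pos: [0.6357, 0.1593, 0.1047]
eef_rot: [0.683, 0.73, -0.0, -0.0]
contact_force: [0.7, -0.0, -1.7]
grip_width: 0.692
finger_force: 25.0
```

```bash
python3 -c "
from h import *
go((.6358,.1612,.0796),3.87)"
```

```text
t 21.62 tcp [0.6357 0.1593 0.1047] yawY 3.82 z [-1.2e-03 -1.0e-04 -1.0e+00] grip 0.692 F [ 0.7 -0.  -1.7] ff 24.982945024967194
move [0.0093 0.001  0.1254] spin -0.0006 j7 -0.59
```

Call:
servo_tool --plan '[[[0.009,0,0.03,0],[0.009,0,0.08,0],[0.009,0,0.11,0],[0.009,0,0.11,0],[0.009,0,0.11,0]]]'

```text
time_s: 22.25
tcp_pos: [0.6362, 0.1612, 0.0835]
eef_rot: [0.683, 0.73, 0.0, 0.0]
contact_force: [0.0, 1.2, -1.9]
grip_width: 0.69
finger_force: 25.0
```

```bash
python3 -c "
from h import *
go((.6358,.1612,.0796),3.87)"
```

```text
t 22.25 tcp [0.6362 0.1612 0.0835] yawY 3.80 z [ 2.e-04  1.e-04 -1.e+00] grip 0.690 F [ 0.   1.2 -1.9] ff 24.98281627893448
move [ 0.     -0.0018  0.0194] spin -0.0007 j7 -0.60
```

Call:
servo_tool --plan '[[[0,-0.002,0.008,0],[0,-0.002,0.015,0],[0,-0.002,0.019,0],[0,-0.002,0.021,0],[0,-0.002,0.021,0]]]'

```text
time_s: 22.88
tcp_pos: [0.6356, 0.1611, 0.0797]
eef_rot: [0.683, 0.73, -0.0, 0.0]
contact_force: [-2.5, -1.2, 3.5]
grip_width: 0.698
finger_force: 25.0
```

Call:
servo_tool --plan '[[[0,0,0,0],[0,0,0,0],[0,0,0,0],[0,0,0,0],[0,0,-0.1,0],[0,0,-0.35,0],[0,0,-0.6,0],[0,0,-0.7,0]]]' --grip 1

```text
time_s: 23.88
tcp_pos: [0.637, 0.1621, 0.224]
eef_rot: [0.683, 0.73, 0.003, 0.002]
contact_force: [-0.5, 0.1, -1.0]
grip_width: 0.993
finger_force: 0.0
```

Call:
servo_tool --plan '[[[-0.25,-0.2,0,0],[-0.5,-0.4,0,0],[-0.75,-0.6,-0.1,0.02],[-1,-0.8,-0.2,0.05],[-1,-0.95,-0.3,0.05],[-1,-0.95,-0.3,0.05]]]'

```text
time_s: 24.62
tcp_pos: [0.4582, -0.0526, 0.2807]
eef_rot: [0.713, 0.702, -0.0, 0.002]
contact_force: [-0.2, -0.2, 0.4]
grip_width: 0.998
finger_force: 0.0
```

```bash
python3 -c "
from h import *
go((.44,-.19,.28),-5)"
```

```text
t 24.62 tcp [ 0.4582 -0.0526  0.2807] yawY -0.90 z [ 0.0021 -0.0035 -1.    ] grip 0.998 F [-0.2 -0.2  0.4] ff 0.0
move [-0.6882 -0.0804  0.0057] spin 0.0456 j7 -0.08
```

Call:
servo_tool --plan '[[[-0.2,-0.03,0,0.02],[-0.45,-0.06,0,0.045],[-0.65,-0.08,0,0.045],[-0.69,-0.08,0,0.045],[-0.69,-0.08,0,0.045],[-0.69,-0.08,0,0.045]]]'

```text
time_s: 25.38
tcp_pos: [0.4422, -0.187, 0.279]
eef_rot: [0.735, 0.678, 0.0, -0.0]
contact_force: [0.4, 0.4, -0.7]
grip_width: 1.001
finger_force: 0.0
```

```bash
python3 -c "
from h import *
st(); c,im=shot('wrist','w4.png')
cv2.imwrite('pics/w4b.png',cv2.resize(im[0:260,160:480],None,fx=2,fy=2,interpolation=cv2.INTER_CUBIC))"
```

```text
t 25.38 tcp [ 0.4422 -0.187   0.279 ] yawY -4.57 z [-1.e-04  7.e-04 -1.e+00] grip 1.001 F [ 0.4  0.4 -0.7] ff 0.0
```

View pics/w4b.png

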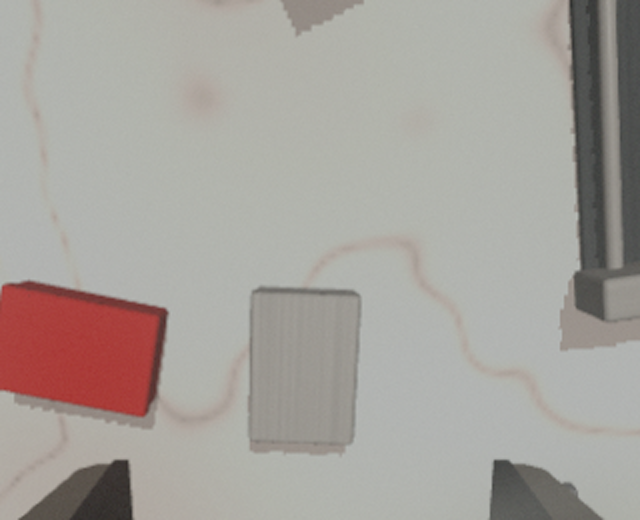

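Run:
```python
from fit import *
c=np.load('pics/w4.png.npy',allow_pickle=True).item()
f=lambda P:(np.array(P)+.5)/2-.5+np.array([160,0])
fitrect(c,f([(249,444),(251,292),(360,293),(354,446)]),.036)
go((.4345,-.2114,.055),-5)
```

```text
ctr [ 0.4341 -0.2129] long ang 83.8 short ang+90 84.6 len 0.0926 0.0933 wid 0.064 0.0626
t 25.43 tcp [ 0.4421 -0.1872  0.2791] yawY -4.57 z [-1.e-04  4.e-04 -1.e+00] grip 1.001 F [ 0.3  0.9 -0.1] ff 0.0
move [-0.1243 -0.0282  1.1203] spin 0.0047 j7 0.15
```

Call:
servo_tool --plan '[[[-0.06,-0.02,0.2,0.012],[-0.124,-0.03,0.45,0.012],[-0.124,-0.03,0.7,0.012],[-0.124,-0.03,0.92,0.012],[-0.124,-0.03,1,0.012],[-0.124,-0.03,1,0.012],[-0.124,-0.03,1,0.012]]]'

```text
time_s: 26.3
tcp_pos: [0.435, -0.2133, 0.0807]
eef_rot: [0.742, 0.67, 0.0, 0.001]
contact_force: [0.3, -0.5, 1.1]
grip_width: 0.999
finger_force: 0.0
```

```bash
python3 -c "
from h import *
go((.4343,-.2120,.010),-5.7)"
```

```text
t 26.30 tcp [ 0.435  -0.2133  0.0807] yawY -5.80 z [ 0.0026 -0.0015 -1.    ] grip 0.999 F [ 0.3 -0.5  1.1] ff 0.0
move [ 0.0066 -0.0051  0.3537] spin -0.0011 j7 -0.03
```

Call:
servo_tool --plan '[[[0.006,-0.002,0.12,0],[0.006,-0.002,0.27,0],[0.006,-0.002,0.345,0],[0.006,-0.002,0.353,0],[0.006,-0.002,0.353,0]]]'

```text
time_s: 26.92
tcp_pos: [0.4341, -0.2121, 0.0095]
eef_rot: [0.742, 0.67, 0.0, 0.001]
contact_force: [-0.4, -0.4, 0.6]
grip_width: 1.002
finger_force: 0.0
```

Call:
servo_tool --plan '[[[0,0,0,0],[0,0,0,0],[0,0,0,0],[0,0,0,0],[0,0,0,0],[0,0,0,0]]]' --grip -1

```text
time_s: 27.68
tcp_pos: [0.4339, -0.212, 0.0089]
eef_rot: [0.742, 0.67, 0.0, 0.001]
contact_force: [0.4, 0.5, 5.5]
grip_width: 0.69
finger_force: 25.0
```

Call:
servo_tool --plan '[[[0,0,-0.05,0],[0,0,-0.15,0],[0,0,-0.35,0],[0,0,-0.6,0],[0,0,-0.85,0],[0,0,-0.95,0],[0,0,-0.95,0]]]'

```text
time_s: 28.55
tcp_pos: [0.4332, -0.2121, 0.1996]
eef_rot: [0.742, 0.67, -0.0, 0.001]
contact_force: [0.0, -0.1, -3.2]
grip_width: 0.694
finger_force: 25.0
```

```bash
python3 -c "
from h import *
go((.6358,.1612,.20),3.87)"
```

```text
t 28.55 tcp [ 0.4332 -0.2121  0.1996] yawY -5.85 z [ 0.0011 -0.0016 -1.    ] grip 0.694 F [ 0.  -0.1 -3.2] ff 24.980236887931824
move [ 1.96    0.8176 -0.0041] spin -0.108 j7 0.10
```

Call:
servo_tool --plan '[[[0.06,0.03,0,-0.01],[0.2,0.09,0,-0.03],[0.4,0.17,0,-0.05],[0.6,0.25,0,-0.07],[0.8,0.33,0,-0.09],[0.92,0.39,0,-0.108],[0.98,0.41,0,-0.108],[0.98,0.41,0,-0.108]]]'

```text
time_s: 29.55
tcp_pos: [0.5341, -0.0242, 0.1974]
eef_rot: [0.682, 0.731, -0.001, -0.001]
contact_force: [-0.0, 1.0, -2.5]
grip_width: 0.695
finger_force: 25.0
```

```bash
python3 -c "
from h import *
go((.6358,.1612,.20),3.87)"
```

```text
t 29.55 tcp [ 0.5341 -0.0242  0.1974] yawY 3.99 z [-2.4e-03  7.0e-04 -1.0e+00] grip 0.695 F [-0.   1.  -2.5] ff 24.980286061763763
move [ 0.8894  0.5718 -0.0135] spin 0.0013 j7 -0.21
```

Call:
servo_tool --plan '[[[0.06,0.04,0,0],[0.2,0.13,0,0],[0.4,0.26,0,0],[0.6,0.39,0,0],[0.78,0.5,0,0],[0.86,0.555,0,0],[0.882,0.567,0,0],[0.882,0.567,0,0]]]'

```text
time_s: 30.55
tcp_pos: [0.6357, 0.1569, 0.1982]
eef_rot: [0.683, 0.73, -0.001, 0.0]
contact_force: [-1.0, -0.3, -3.0]
grip_width: 0.693
finger_force: 25.0
```

```bash
python3 -c "
from h import *
go((.6358,.1612,.125),3.87)"
```

```text
t 30.55 tcp [0.6357 0.1569 0.1982] yawY 3.81 z [-8.0e-04 -1.4e-03 -1.0e+00] grip 0.693 F [-1.  -0.3 -3. ] ff 24.98029500246048
move [0.0217 0.0021 0.3661] spin -0.0007 j7 -0.53
```

Call:
servo_tool --plan '[[[0.015,0,0.06,0],[0.018,0,0.18,0],[0.018,0,0.29,0],[0.018,0,0.36,0],[0.018,0,0.375,0],[0.018,0,0.375,0],[0.018,0,0.375,0]]]'

```text
time_s: 31.42
tcp_pos: [0.6362, 0.1624, 0.1244]
eef_rot: [0.683, 0.731, 0.001, 0.0]
contact_force: [0.4, 0.4, -2.7]
grip_width: 0.697
finger_force: 25.0
```

```bash
python3 -c "
from h import *
go((.6358,.1612,.1149),3.87)"
```

```text
t 31.43 tcp [0.6362 0.1624 0.1244] yawY 3.90 z [ 1.4e-03  4.0e-04 -1.0e+00] grip 0.697 F [ 0.4  0.4 -2.7] ff 24.98030573129654
move [-0.006  -0.0027  0.0476] spin 0.0003 j7 -0.58
```

Call:
servo_tool --plan '[[[-0.005,-0.002,0.015,0],[-0.005,-0.002,0.03,0],[-0.005,-0.002,0.04,0],[-0.005,-0.002,0.04,0]]]'

```text
time_s: 31.92
tcp_pos: [0.6353, 0.1611, 0.1153]
eef_rot: [0.683, 0.731, -0.0, -0.0]
contact_force: [0.3, -0.6, -2.8]
grip_width: 0.692
finger_force: 25.0
```

Call:
servo_tool --plan '[[[0,0,0.004,0],[0,0,0.008,0],[0,0,0.01,0],[0,0,0.01,0]]]'

```text
time_s: 32.42
tcp_pos: [0.6355, 0.1612, 0.115]
eef_rot: [0.683, 0.731, 0.0, 0.0]
contact_force: [-3.7, -2.2, 4.9]
grip_width: 0.692
finger_force: 25.0
```

Call:
servo_tool --plan '[[[0,0,0,0],[0,0,0,0],[0,0,0,0],[0,0,0,0],[0,0,-0.1,0],[0,0,-0.35,0],[0,0,-0.6,0],[0,0,-0.8,0]]]' --grip 1

```text
time_s: 33.42
tcp_pos: [0.6358, 0.1617, 0.2775]
eef_rot: [0.683, 0.731, 0.001, 0.001]
contact_force: [0.0, 0.3, -0.2]
grip_width: 1.001
finger_force: 0.0
```

Call:
servo_tool --plan '[[[-0.15,-0.22,0,0],[-0.3,-0.45,0,-0.02],[-0.45,-0.7,0,-0.1],[-0.55,-0.9,0,-0.15],[-0.6,-0.95,0,-0.19],[-0.6,-0.95,0,-0.19],[-0.6,-0.95,0,-0.19]]]'

```text
time_s: 34.3
tcp_pos: [0.4547, 0.0292, 0.2743]
eef_rot: [0.567, 0.824, 0.001, 0.001]
contact_force: [-0.1, 0.1, -0.5]
grip_width: 0.999
finger_force: 0.0
```

```bash
python3 -c "
from h import *
st(); c,im=shot('wrist','w5.png')
cv2.imwrite('pics/w5b.png',cv2.resize(im[0:290,160:560],None,fx=2,fy=2,interpolation=cv2.INTER_CUBIC))"
```

```text
t 34.30 tcp [0.4547 0.0292 0.2743] yawY 20.97 z [ 1.6e-03  2.0e-04 -1.0e+00] grip 0.999 F [-0.1  0.1 -0.5] ff 0.0
```

View pics/w5b.png

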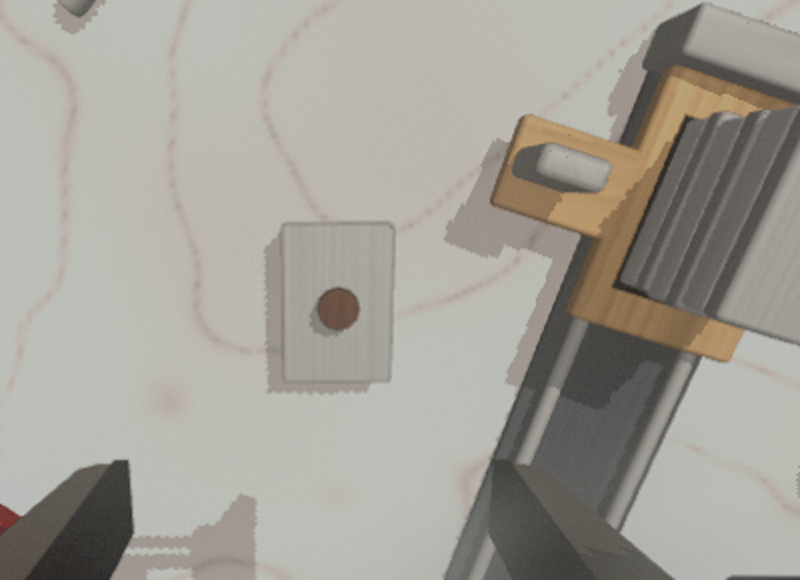

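Run:
```python
from fit import *
c=np.load('pics/w5.png.npy',allow_pickle=True).item()
f=lambda P:(np.array(P)+.5)/2-.5+np.array([160,0])
fitrect(c,f([(282,382),(283,223),(395,224),(390,382)]),.036)
print(pix2w(c,f([(338.5,308)]),.052))
go((.4385,.062,.06),20.7)
```

```text
ctr [0.4633 0.0471] long ang 110.5 short ang+90 110.7 len 0.091 0.0905 wid 0.0635 0.062
[[0.46299278 0.04798836 0.052     ]]
t 34.35 tcp [0.4547 0.0293 0.2741] yawY 21.02 z [ 1.e-03  5.e-04 -1.e+00] grip 0.999 F [ 0.  -0.3  0.6] ff 0.0
move [ 0.1813 -0.0181  1.0704] spin 0.0035 j7 0.11
```

Call:
servo_tool --plan '[[[0.04,0.04,0.2,0.002],[0.07,0.072,0.45,0.003],[0.07,0.072,0.7,0.003],[0.07,0.072,0.92,0.003],[0.07,0.072,1,0.003],[0.07,0.072,1,0.003],[0.07,0.072,1,0.003]]]'

```text
time_s: 35.22
tcp_pos: [0.4638, 0.0472, 0.0749]
eef_rot: [0.568, 0.823, 0.001, 0.001]
contact_force: [0.7, -0.2, 0.1]
grip_width: 1.001
finger_force: 0.0
```

```bash
python3 -c "
from h import *
go((.4632,.0476,.010),20.7)"
```

```text
t 35.23 tcp [0.4638 0.0472 0.0749] yawY 20.74 z [ 2.6e-03  1.0e-04 -1.0e+00] grip 1.001 F [ 0.7 -0.2  0.1] ff 0.0
move [ 0.0033 -0.0026  0.3246] spin 0.0004 j7 -0.24
```

Call:
servo_tool --plan '[[[0.003,0,0.1,0],[0.003,0,0.24,0],[0.003,0,0.315,0],[0.003,0,0.324,0],[0.003,0,0.324,0]]]'

```text
time_s: 35.85
tcp_pos: [0.4629, 0.0474, 0.0095]
eef_rot: [0.568, 0.823, 0.0, 0.001]
contact_force: [0.5, 0.2, -0.0]
grip_width: 0.999
finger_force: 0.0
```

Call:
servo_tool --plan '[[[0,0,0,0],[0,0,0,0],[0,0,0,0],[0,0,0,0],[0,0,0,0],[0,0,0,0]]]' --grip -1

```text
time_s: 36.6
tcp_pos: [0.4628, 0.0473, 0.0091]
eef_rot: [0.568, 0.823, 0.0, 0.0]
contact_force: [0.4, 0.2, 5.5]
grip_width: 0.698
finger_force: 25.0
```

Call:
servo_tool --plan '[[[0,0,-0.05,0],[0,0,-0.15,0],[0,0,-0.35,0],[0,0,-0.6,0],[0,0,-0.85,0],[0,0,-1,0],[0,0,-1,0]]]'

```text
time_s: 37.48
tcp_pos: [0.4627, 0.0472, 0.2102]
eef_rot: [0.569, 0.823, 0.0, 0.002]
contact_force: [-0.5, 0.3, -2.7]
grip_width: 0.694
finger_force: 25.0
```

```bash
python3 -c "
from h import *
go((.6357,.1612,.23),3.87)"
```

```text
t 37.48 tcp [0.4627 0.0472 0.2102] yawY 20.70 z [ 0.0031 -0.0011 -1.    ] grip 0.694 F [-0.5  0.3 -2.7] ff 24.991491436958313
move [ 0.2272  1.0111 -0.0967] spin 0.187 j7 -0.04
```

Call:
servo_tool --plan '[[[0.01,0.06,-0.02,0.02],[0.05,0.2,-0.03,0.05],[0.1,0.42,-0.03,0.09],[0.15,0.65,-0.03,0.13],[0.19,0.83,-0.03,0.17],[0.215,0.95,-0.03,0.187],[0.225,0.995,-0.03,0.187],[0.225,1,-0.03,0.187]]]'

```text
time_s: 38.48
tcp_pos: [0.6322, 0.16, 0.213]
eef_rot: [0.682, 0.731, -0.001, -0.001]
contact_force: [-0.1, -0.2, -2.4]
grip_width: 0.698
finger_force: 25.0
```

```bash
python3 -c "
from h import *
go((.6357,.1612,.16),3.87)"
```

```text
t 38.48 tcp [0.6322 0.16   0.213 ] yawY 3.96 z [-3.2e-03 -8.0e-04 -1.0e+00] grip 0.698 F [-0.1 -0.2 -2.4] ff 24.991570115089417
move [0.0049 0.0186 0.2647] spin 0.001 j7 -0.53
```

Call:
servo_tool --plan '[[[0.002,0.009,0.05,0.001],[0.002,0.009,0.14,0.001],[0.002,0.009,0.22,0.001],[0.002,0.009,0.255,0.001],[0.002,0.009,0.26,0.001],[0.002,0.009,0.26,0.001]]]'

```text
time_s: 39.22
tcp_pos: [0.6353, 0.1609, 0.1631]
eef_rot: [0.683, 0.73, 0.0, 0.0]
contact_force: [-1.1, -0.2, -2.6]
grip_width: 0.693
finger_force: 25.0
```

```bash
python3 -c "
from h import *
go((.6357,.1612,.1511),3.87)"
```

```text
t 39.23 tcp [0.6353 0.1609 0.1631] yawY 3.81 z [ 7.e-04  3.e-04 -1.e+00] grip 0.693 F [-1.1 -0.2 -2.6] ff 24.991601407527924
move [0.0016 0.0018 0.0602] spin -0.0007 j7 -0.56
```

Call:
servo_tool --plan '[[[0.001,0.002,0.02,0],[0.001,0.002,0.04,0],[0.001,0.002,0.052,0],[0.001,0.002,0.054,0],[0.001,0.002,0.054,0]]]'

```text
time_s: 39.85
tcp_pos: [0.6355, 0.1609, 0.152]
eef_rot: [0.683, 0.73, 0.0, -0.0]
contact_force: [-0.2, -0.5, -2.6]
grip_width: 0.694
finger_force: 25.0
```

Call:
servo_tool --plan '[[[0,0,0.004,0],[0,0,0.008,0],[0,0,0.009,0],[0,0,0.009,0]]]'

```text
time_s: 40.35
tcp_pos: [0.6356, 0.161, 0.1511]
eef_rot: [0.683, 0.73, 0.0, 0.0]
contact_force: [-3.0, -1.6, 5.0]
grip_width: 0.693
finger_force: 25.0
```

Call:
servo_tool --plan '[[[0,0,0,0],[0,0,0,0],[0,0,0,0],[0,0,0,0],[0,0,-0.1,0],[0,0,-0.35,0],[0,0,-0.6,0],[0,0,-0.8,0]]]' --grip 1

```text
time_s: 41.35
tcp_pos: [0.6358, 0.1615, 0.3142]
eef_rot: [0.683, 0.73, 0.001, 0.001]
contact_force: [0.1, -0.2, 0.3]
grip_width: 0.999
finger_force: 0.0
```

Call:
servo_tool --plan '[[[0,0,0,0],[0,0,0,0]]]'

```text
time_s: 41.6
tcp_pos: [0.6352, 0.1607, 0.3103]
eef_rot: [0.683, 0.73, -0.0, 0.0]
contact_force: [-0.3, 0.0, -0.0]
grip_width: 1.002
finger_force: 0.0
```

```bash
python3 -c "
from h import *
st(); c,im=shot('wrist','w6.png'); c2,im2=shot('scene','s6.png')
a=cv2.resize(im[0:270,200:440],(480,540),interpolation=cv2.INTER_CUBIC)
b=cv2.resize(im2[140:290,330:418],None,fx=3.6,fy=3.6,interpolation=cv2.INTER_CUBIC)
cv2.imwrite('pics/w6b.png',np.hstack([a,b[:540,:320]]))
go((.540,.1546,.25),93.85)"
```

```text
t 41.60 tcp [0.6352 0.1607 0.3103] yawY 3.81 z [ 0.e+00 -4.e-04 -1.e+00] grip 1.002 F [-0.3  0.  -0. ] ff 0.0
t 41.70 tcp [0.6349 0.1605 0.309 ] yawY 3.81 z [-2.1e-03 -7.0e-04 -1.0e+00] grip 0.999 F [ 0.   0.2 -0.5] ff 0.0
move [ 0.0025 -0.4747  0.2959] spin 0.9995 j7 -0.49
```

View pics/w6b.png

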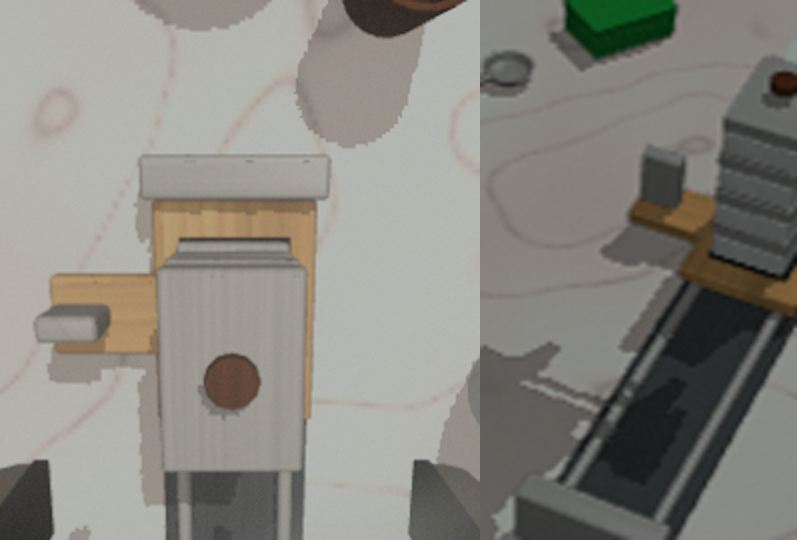

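The wrist view shows the knob tin on top with the edges of the lower lids visible at rows 243–267. The column looks straight, so I'll check the lid edges in numbers with one enlarged crop.

Run:
```python
from h import *
c=np.load('pics/w6.png.npy',allow_pickle=True).item()
im=cv2.imread('pics/w6.png')
crop(im,265,95,100,60,8,'w6c.png')
th=np.radians(3.85); ex=np.array([np.cos(th),np.sin(th),0]); ey=np.array([-np.sin(th),np.cos(th),0]); o=np.array([.6357,.1612,0])
for z in(.034,.070,.106,.142,.178):
    h=(.048,.034) if z==.034 else (.046,.032)
    p=w2pix(c,[o+ey*h[0]-ex*h[1]+[0,0,z],o+ey*h[0]+ex*h[1]+[0,0,z]]); print(z,((p-[265,95]+.5)*8-.5).round(0).tolist(),'px per mm %.2f'%(8*359/(.309+.17-z)/1000))
```

```text
0.034 [[194.0, 194.0], [642.0, 194.0]] px per mm 6.45
0.07 [[191.0, 225.0], [647.0, 224.0]] px per mm 7.02
0.106 [[170.0, 246.0], [670.0, 245.0]] px per mm 7.70
0.142 [[145.0, 271.0], [697.0, 270.0]] px per mm 8.52
0.178 [[115.0, 302.0], [730.0, 301.0]] px per mm 9.54
```

View pics/w6c.png

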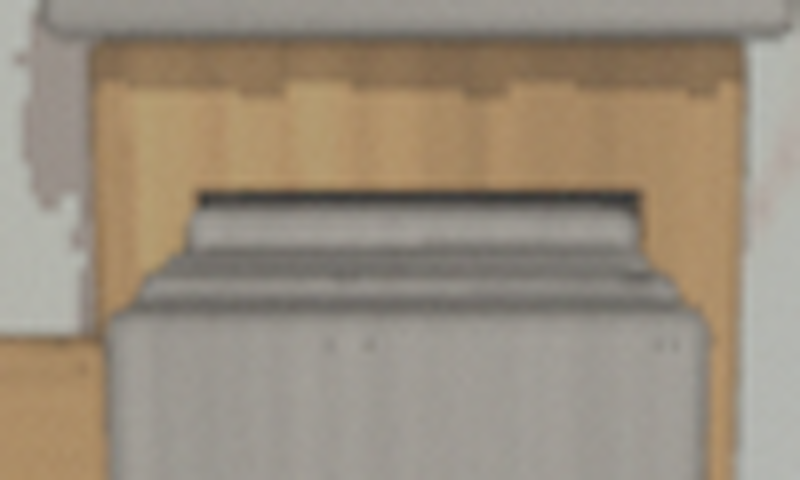

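Call:
servo_tool --plan '[[[0,-0.06,0,-0.1],[0,-0.15,0,-0.2],[0,-0.25,0,-0.31],[0,-0.35,0,-0.42],[0,-0.44,0,-0.53],[0,-0.475,0,-0.64],[0,-0.475,0,-0.75],[0,-0.475,0,-0.86]]]'

```text
time_s: 42.7
tcp_pos: [0.5401, 0.1542, 0.3092]
eef_rot: [0.074, 0.997, -0.0, -0.001]
contact_force: [0.2, 0.9, 0.7]
grip_width: 0.998
finger_force: 0.0
```

```bash
python3 -c "
from h import *
go((.5405,.155,.20),93.85)"
```

```text
t 42.70 tcp [0.5401 0.1542 0.3092] yawY 81.54 z [-1.8e-03 -5.0e-04 -1.0e+00] grip 0.998 F [0.2 0.9 0.7] ff 0.0
move [-0.0023  0.0048  0.5458] spin -0.1368 j7 0.73
```

Call:
servo_tool --plan '[[[0,0,0,-0.1],[0,0,0.1,-0.137],[0,0,0.35,-0.137],[0,0,0.6,-0.137],[0,0,0.75,-0.137],[0,0,0.75,-0.137],[0,0,0.75,-0.137]]]'

```text
time_s: 43.58
tcp_pos: [0.5408, 0.1551, 0.1606]
eef_rot: [-0.031, 1.0, 0.0, 0.0]
contact_force: [0.7, -0.5, -0.6]
grip_width: 1.003
finger_force: 0.0
```

```bash
python3 -c "
from h import *
go((.5402,.155,.0473),93.85)"
```

```text
t 43.58 tcp [0.5408 0.1551 0.1606] yawY 93.54 z [ 2.e-04  7.e-04 -1.e+00] grip 1.003 F [ 0.7 -0.5 -0.6] ff 0.0
move [ 3.100e-03 -5.000e-04  5.663e-01] spin -0.0035 j7 0.79
```

Call:
servo_tool --plan '[[[0.003,0,0.08,-0.003],[0.003,0,0.22,-0.003],[0.003,0,0.38,-0.003],[0.003,0,0.52,-0.003],[0.003,0,0.566,-0.003],[0.003,0,0.566,-0.003]]]'

```text
time_s: 44.32
tcp_pos: [0.5401, 0.1546, 0.047]
eef_rot: [-0.033, 0.999, 0.0, -0.0]
contact_force: [0.1, -0.5, 0.8]
grip_width: 1.0
finger_force: 0.0
```

Call:
servo_tool --plan '[[[0,0,0,0],[0,0,0,0],[0,0,0,0],[0,0,0,0],[0,0,0,0],[0,0,0,0],[0,0,0,0],[0,0,0,0]]]' --grip -1

```text
time_s: 45.32
tcp_pos: [0.54, 0.1546, 0.0469]
eef_rot: [-0.033, 0.999, 0.0, -0.0]
contact_force: [-1.0, 0.6, 0.9]
grip_width: 0.17
finger_force: 25.0
```

Call:
servo_tool --plan '[[[0,0,0,0],[0,0,0,0]]]'

```text
time_s: 45.58
tcp_pos: [0.5401, 0.1546, 0.0469]
eef_rot: [-0.033, 0.999, 0.0, -0.0]
contact_force: [1.0, 0.1, -0.1]
grip_width: 0.17
finger_force: 25.0
```

```bash
python3 -c "
from h import *
s,R=st(); go(s['tcp_pos']-.26*np.array([-.0668,.9978,0]),93.85)"
```

```text
t 45.58 tcp [0.5401 0.1546 0.0469] yawY 93.81 z [-0.e+00  1.e-04 -1.e+00] grip 0.170 F [ 1.   0.1 -0.1] ff 24.99977856874466
t 45.58 tcp [0.5401 0.1546 0.0469] yawY 93.81 z [-0.e+00  1.e-04 -1.e+00] grip 0.170 F [ 1.   0.1 -0.1] ff 24.99977856874466
move [-4.0e-04 -1.3e+00 -1.0e-04] spin -0.0004 j7 0.68
```

Call:
servo_tool --plan '[[[0,-0.015,0,0],[0,-0.045,0,0],[0,-0.095,0,0],[0,-0.155,0,0],[0,-0.215,0,0],[0,-0.265,0,0],[0,-0.3,0,0],[0,-0.315,0,0]]]'

```text
time_s: 46.58
tcp_pos: [0.5444, 0.091, 0.0469]
eef_rot: [-0.033, 0.999, -0.0, 0.0]
contact_force: [1.7, 3.0, -3.9]
grip_width: 0.172
finger_force: 25.0
```

Call:
servo_tool --plan '[[[0,-0.015,0,0],[0,-0.05,0,0],[0,-0.1,0,0],[0,-0.165,0,0],[0,-0.235,0,0],[0,-0.29,0,0],[0,-0.33,0,0],[0,-0.35,0,0]]]'

```text
time_s: 47.58
tcp_pos: [0.5492, 0.0211, 0.0469]
eef_rot: [-0.033, 0.999, 0.0, 0.0]
contact_force: [4.1, 2.5, -6.8]
grip_width: 0.174
finger_force: 25.0
```

Call:
servo_tool --plan '[[[0,-0.015,0,0],[0,-0.05,0,0],[0,-0.1,0,0],[0,-0.165,0,0],[0,-0.235,0,0],[0,-0.29,0,0],[0,-0.33,0,0],[0,-0.35,0,0]]]'

```text
time_s: 48.58
tcp_pos: [0.5539, -0.0482, 0.0469]
eef_rot: [-0.033, 0.999, 0.0, 0.0]
contact_force: [6.0, 3.7, -7.2]
grip_width: 0.169
finger_force: 25.0
```

Call:
servo_tool --plan '[[[0,-0.015,0,0],[0,-0.04,0,0],[0,-0.08,0,0],[0,-0.12,0,0],[0,-0.16,0,0],[0,-0.19,0,0],[0,-0.21,0,0],[0,-0.22,0,0]]]'

```text
time_s: 49.58
tcp_pos: [0.5569, -0.0916, 0.0469]
eef_rot: [-0.033, 0.999, 0.0, 0.0]
contact_force: [6.7, 2.7, -7.7]
grip_width: 0.171
finger_force: 25.0
```

```bash
python3 -c "
from h import *
s,R=st(); go(np.array([.5401,.1546,.0469])-.26*np.array([-.0668,.9978,0]),93.85)"
```

```text
t 49.58 tcp [ 0.5569 -0.0916  0.0469] yawY 93.83 z [ 9.e-04  8.e-04 -1.e+00] grip 0.171 F [ 6.7  2.7 -7.7] ff 24.99833732843399
t 49.58 tcp [ 0.5569 -0.0916  0.0469] yawY 93.83 z [ 9.e-04  8.e-04 -1.e+00] grip 0.171 F [ 6.7  2.7 -7.7] ff 24.99833732843399
move [ 0.0016 -0.0661  0.    ] spin -0.0003 j7 1.12
```

Call:
servo_tool --plan '[[[0,-0.005,0,0],[0,-0.015,0,0],[0,-0.025,0,0],[0,-0.035,0,0],[0,-0.045,0,0],[0,-0.052,0,0],[0,-0.057,0,0],[0,-0.06,0,0]]]'

```text
time_s: 50.58
tcp_pos: [0.5577, -0.1033, 0.0469]
eef_rot: [-0.034, 0.999, 0.0, 0.0]
contact_force: [6.9, 4.0, -7.5]
grip_width: 0.173
finger_force: 25.0
```

Call:
servo_tool --plan '[[[0,-0.002,0,0],[0,-0.005,0,0],[0,-0.008,0,0],[0,-0.011,0,0],[0,-0.014,0,0],[0,-0.017,0,0],[0,-0.02,0,0],[0,-0.02,0,0]]]'

```text
time_s: 51.58
tcp_pos: [0.5578, -0.1048, 0.0469]
eef_rot: [-0.034, 0.999, 0.002, 0.001]
contact_force: [5.6, 7.6, -7.5]
grip_width: 0.172
finger_force: 25.0
```

Call:
servo_tool --plan '[[[0,-0.004,0,0],[0,-0.008,0,0],[0,-0.012,0,0],[0,-0.012,0,0]]]'

```text
time_s: 52.08
tcp_pos: [0.5578, -0.1048, 0.0469]
eef_rot: [-0.035, 0.999, 0.003, 0.001]
contact_force: [6.0, 12.2, -8.1]
grip_width: 0.172
finger_force: 25.0
```

Call:
servo_tool --plan '[[[0,0.008,0,0],[0,0.016,0,0],[0,0.016,0,0]]]'

```text
time_s: 52.45
tcp_pos: [0.5578, -0.1048, 0.0469]
eef_rot: [-0.034, 0.999, 0.001, 0.001]
contact_force: [6.6, 6.3, -7.8]
grip_width: 0.173
finger_force: 25.0
```

Call:
servo_tool --plan '[[[0,0,0,0],[0,0,0,0],[0,0,0,0],[0,0,0,0],[0,0,-0.1,0],[0,0,-0.35,0],[0,0,-0.6,0],[0,0,-0.85,0]]]' --grip 1

```text
time_s: 53.45
tcp_pos: [0.5574, -0.1068, 0.2199]
eef_rot: [-0.033, 0.999, -0.0, 0.0]
contact_force: [1.0, -0.4, 0.2]
grip_width: 0.998
finger_force: 0.0
```

Call:
servo_tool --plan '[[[0.1,0,-0.2,0],[0.3,0,-0.45,0],[0.5,0,-0.7,0],[0.5,0,-0.7,0],[0.5,0,-0.7,0]]]'

```text
time_s: 54.08
tcp_pos: [0.4575, -0.114, 0.3573]
eef_rot: [-0.033, 0.999, -0.001, 0.0]
contact_force: [-0.3, -1.2, -0.3]
grip_width: 1.003
finger_force: 0.0
```

```bash
python3 -c "
from h import *
st(); c,im=shot('top','t7.png'); c2,im2=shot('scene','s7.png')
c3,im3=shot('wrist','w7.png')
a=cv2.resize(im[125:225,220:400],(540,300),interpolation=cv2.INTER_CUBIC)
b=cv2.resize(im2[160:310,290:470],(540,450)[:2] and (360,300),interpolation=cv2.INTER_CUBIC)
e=cv2.resize(im3,(432,270)); b=cv2.resize(im2[170:310,300:440],(330,330),interpolation=cv2.INTER_CUBIC)
o=np.zeros((600,800,3),np.uint8); o[:300,:540]=a; o[300:570,:432]=e; o[270:600,465:795]=b; cv2.imwrite('pics/f7.png',o)"
```

```text
t 54.08 tcp [ 0.4575 -0.114   0.3573] yawY 93.76 z [ 3.0e-04 -1.9e-03 -1.0e+00] grip 1.003 F [-0.3 -1.2 -0.3] ff 0.0
```

View pics/f7.png

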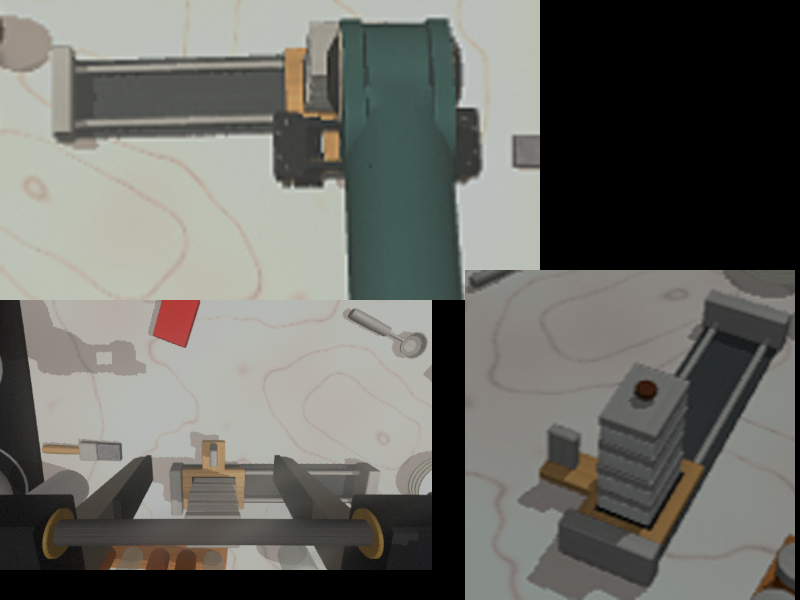

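The column of four tins stands straight on the pad with the knob on top. The carriage is against the cooktop stop and the gripper is clear, so I'm handing in.

```bash
python3 -c "
from workcell import *
print(close_job())"
```

```text
the job is handed in; nothing more can be done
None
```

I handed the job in: all four aluminium tins (three plain, knob tin on top) are stacked on the pad, and the loaded carriage is back against the cooktop stop with the gripper clear; the bottom tin sits about 2–3 mm further along the slide than the rest.

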